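# Put the two scrapers back in their own slots

## Robot

A 6-joint arm with a two-finger parallel gripper is mounted at the origin on the work surface. World frame = base frame: x ahead of the robot, y to its left, z up, the work surface at z = 0. Lengths are in m, angles in rad, forces in N, time in s.
With the tool pointing down it reaches from about 0.25 to 0.725 m from the base axis. Payload 4 kg.
Tool frame: the origin (TCP) lies midway between the tips of the shut fingers; the grasp point (between the pads) lies 19 mm behind it; z points along the fingers, y is the line along which they close (so a half turn about z gives the same grasp; the last joint's range is limited). The gripper opens to 85 mm and grips with 20 to 120 N. Pads are 22 mm wide; open, the fingers measure 114 mm over their backs; the gripper's body (76 mm by 85 mm) begins 54 mm behind the grasp point. The pads swing forward as they close: fully open they stand 13 mm farther back than shut.
Start: joints at [-1.156, 0.241, 0.005, 1.335, 0, 1.571], TCP at [0.202, -0.458, 0.231] pointing down, gripper open.
Joint ranges: [-2.72, 2.72], [-1.05, 1.87], [-1.09, 1.28], [-1.99, 2.15], [-1.42, 1.44], [-3.14, 3.14]. Speed limits (rad/s): [2.79, 2.79, 3.14, 3.14, 3.14, 3.14].

## Interface

Orientations are given as a rotation vector (axis times angle).
In Python, from workcell import read_state, eyes, manip, spotter gives the robot as it stands.
- The arm moves only by the shell command python3 -m pendant 'ROWS' [FORCE]. ROWS is JSON, a list of rows, each an object of numbers: "rx", "ry", "rz": the turn, a rotation vector about the tool's x, y, z in rad; "tx", "ty", "tz": the shift along the tool's x, y, z in m; "gripper": the opening, from -1 (shut) to 1 (fully open). In form: [{"rx": .., "ry": .., "rz": .., "tx": .., "ty": .., "tz": .., "gripper": ..}, ...]. A call has 1 to 5 rows; each row is the pose to reach, as a shift and turn from the pose commanded when the call began, along the tool's axes at that moment; what a row does not reach only later rows make up. A row lasts 1/8 s, in which the tool goes at most 62.5 mm and 10.7 degrees, less where a joint would pass 70% of its speed; a pose out of reach is approached as far as the arm can. A call with a gripper value outside its range is refused whole. The fingers move at their own pace and stop on an object; FORCE is the grip in N (left out, the last holds). Time passes only in rows, so rows that repeat a pose let the fingers close. It gives the time, the measured TCP pose, the force, the opening and the grip force at its end, in the units of the state.
- read_state(): the state, without advancing time (a new reading comes with each control period).
- eyes.read_camera(name): name is "scene" or "top" or "wrist"; returns the picture (420x560x3 uint8, red, green, blue); there is no depth.
- eyes.camera_model(name): a dict with "K" (3x3 intrinsics, pixels), "k1" (the pictures are not rectified: a ray, as slopes to the right and down, at radius r is drawn at 1 + k1 r^2 times it, then the intrinsics apply), "rvec" (rotation vector, rad) and "tvec" (3), from world to camera coordinates, as OpenCV has them. Camera axes: x right, y down, z forward; pixel columns grow to the right and rows downward; lengths in m; the calibration is good to about 2 mm. A picture is of the moment at which its call begins: read the wrist's pose just before it. camera_model takes no time and is no camera call; for the wrist camera it gives the pose at the moment of the call.
- manip.finish_job(): hands the job in; it is judged then, once.
Trained networks look in the newest picture that a camera, given by its name, has taken for a name from the list of things; names that differ only in an ending like _2 or _b are one class to them, and where a whole thing is asked for, a point or a joint stands for the part that bears it (a point fixed in the world has none). Each returns a list of dicts, best first, with "score" (0 to 1); they miss things now and then, are a little off and sometimes report something else, mostly with a low value. They report only what shows in the picture. A call takes as long as a camera call. They do not tell look-alikes from the thing itself.
- spotter.outline_of(target, camera): "region" (420x560 bool, what is visible of it) and "at" ([column, row] in pixels, amid what is visible of it).
The state is a dict: "clock": time; "qpos": joint angles; "joint_velocities": joint speeds; "joint_efforts": joint torques, N m; "tool_pos": TCP position; "eef_rot": TCP orientation; "ft_force": force on the tool from outside, world axes, zero at the start; "ft_torque": the same for the moment, N m; "width": finger opening in m; "finger_force": force on a finger pad.
Only numpy, scipy, OpenCV 4.12 (cv2) and the standard library are available. Lean on these libraries where they do the work, as an engineer would, in place of code of your own. Each camera call takes 0.05 s, during which the arm holds its last target. There are 200 camera calls.

## Task

The narrow scraper has been put in the wide scraper's slot (the longest slot of the wooden tool block), and the wide scraper has been left standing in the grey parts tray. Slide each scraper blade-down into the slot that matches its blade, the narrow one in the short middle slot and the wide one in the longest slot, fully home and standing upright. Lower the blades gently, never ram them against the block or drop a scraper over on its side, and leave everything else on the desk where it is.

Things in the scene. Friction and masses are not known exactly. Their poses are not given: they have to be found in the camera images.
- wide: wide scraper, 120 g: upright steel blade 110 mm wide (along its y), 3 mm thick (x), 70 mm tall, with a black plastic handle bar on top, 110 mm (y) x 16 mm (x) x 22 mm tall (70 to 92 mm above the origin). Origin: middle of the blade's lower edge; z up towards the handle. It starts standing blade-down in one of the two lanes of the tray, perhaps leaning a few degrees; either lane
- wide_handle (a point): centre of the wide scraper's handle bar, 81 mm above the blade's lower edge; grip it across its 16 mm thickness (x)
- narrow: narrow scraper, 80 g: the same but 70 mm wide (blade 70 x 3 x 70 mm, handle 70 x 16 x 22 mm). Origin: middle of the blade's lower edge; z up towards the handle, y along the blade's width. It starts standing in the block's longest slot, perhaps leaning a few degrees
- narrow_handle (a point): centre of the narrow scraper's handle bar, 81 mm above the blade's lower edge
- block: fixed light wooden tool block, 160 mm (x) x 140 mm (y) x 50 mm tall, with three parallel vertical slots in its top along its y, 56 mm apart: each 6 mm wide and 40 mm deep with a 2 mm chamfer at the mouth. Origin: centre of its underside, z up. The slots are 116, 76 and 96 mm long, from its -x side to its +x side. The block is on the left or on the right of the desk
- block_hole0 (a point): centre of the mouth (top face) of the longest slot, 116 mm, at block x = -56 mm; the slot runs along block y; its floor is 40 mm lower. The wide scraper's own slot
- block_hole1 (a point): centre of the mouth of the short middle slot, 76 mm long, at block x = 0; its floor is 40 mm lower. The narrow scraper's own slot, empty at the start
- block_hole2 (a point): centre of the mouth of the medium slot, 96 mm long, at block x = +56 mm, which holds the bare steel plate
- tray: fixed grey plastic tray, 170 mm (x) x 160 mm (y) x 30 mm tall, floor 5 mm thick, with two lanes along its y at x = -34 and +34 mm, each 6 mm wide between ribs that reach 32 mm high. Origin: centre of its underside. On the other side of the desk from the block
- spreader: white plastic spreader plate, 90 mm wide, 4 mm thick, 69 mm tall with a 7 mm thick top bead, no handle, standing in the tray's other lane. Origin: middle of its lower edge. Leave it
- steelplate: bare steel plate, 90 mm wide, 3 mm thick, 65 mm tall, no handle, standing in the block's medium slot. Origin: middle of its lower edge. Leave it
- primer: tall grey plastic bottle, diameter 54 mm, 165 mm tall, standing between block and tray. Origin: centre of its underside. Leave it
- jar: small glass jar with a screw-top lid, diameter 62 mm, 75 mm tall, standing between block and tray. Origin: centre of its underside. Leave it
- tweezers: steel tweezers, about 130 mm long, 19 mm wide, 8 mm high, lying on the green mat (260 x 150 x 3 mm) at the left of the desk. Origin: middle, on the underside. Leave them
- figbase: red round figure base, diameter 64 mm, 8 mm high, lying at the right of the desk. Origin: centre of its underside. Leave it
Not all that is in view belongs to the job. What is shaped like the block but orange is not meant. Leave any green look-alike of the narrow alone.

How it is judged:
By the outcome, as a careful person would: the job done as asked, in the order asked, and still so for the second after the job is handed in, with the robot touching nothing.
It also fails if it takes over 72 s, if anything falls off the work surface, if the arm or the gripper's body presses on something with over 40 N, if the wrist force passes 120 N, or if a joint passes its speed limit or range.

## Working session

There is one attempt and no reset: what is moved stays moved. The work goes in short steps, Python scripts to look and compute and a shell command to move; the robot and the scene stay as the last step left them, time stands still between calls to the robot, and variables do not carry over. Pictures are saved under pics/ and viewed, at most 11 in all, crops included, and the job is handed in when it is done.

```bash
ls; mkdir -p pics
python3 - <<'E'
from workcell import read_state, eyes
import cv2,numpy as np
s=read_state();print(s)
a=eyes.read_camera("scene");b=eyes.read_camera("top")
for n in("scene","top","wrist"):
    print(n,eyes.camera_model(n))
cv2.imwrite("pics/scene0.png",a[:,:,::-1]);cv2.imwrite("pics/top0.png",b[:,:,::-1])
E
```

```text
pics
{'clock': 0.0, 'qpos': array([-1.15596774e+00,  2.41439305e-01,  3.70747998e-03,  1.33516865e+00,
       -1.38185967e-05,  1.57079870e+00]), 'joint_velocities': array([ 0.0005426 ,  0.00191973, -0.00056949,  0.00129668, -0.00076326,
       -0.00127861]), 'joint_efforts': array([-1.09034907e-03, -3.72309530e+01,  2.52412963e+01,  1.68753677e-02,
       -7.84293411e-05, -1.09449994e-05]), 'tool_pos': array([ 0.2012595 , -0.45701947,  0.2303934 ]), 'eef_rot': array([-3.07224639e+00, -6.46522049e-01,  7.01423425e-04]), 'ft_force': array([ 1.39815012, -0.74899513,  0.76191662]), 'ft_torque': array([ 0.03480152, -0.00570693,  0.04005765]), 'finger_force': 0.0, 'width': 0.08518299975047847}
scene {'K': array([[468.03311468,   0.        , 282.10391144],
       [  0.        , 468.03311468, 207.2492343 ],
       [  0.        ,   0.        ,   1.        ]]), 'k1': 0.01568206220418771, 'rvec': array([ 1.66015816,  1.59140842, -0.83033834]), 'tvec': array([-0.01520068, -0.17500728,  1.72499284])}
top {'K': array([[480.33182853,   0.        , 283.46711226],
       [  0.        , 480.33182853, 205.11844555],
       [  0.        ,   0.        ,   1.        ]]), 'k1': -0.06639972673660559, 'rvec': array([ 2.16387382, -2.22239621,  0.10633072]), 'tvec': array([0.00195372, 0.44229717, 1.15778726])}
wrist {'K': array([[354.86324124,   0.        , 278.10887439],
       [  0.        , 354.86324124, 209.21120444],
       [  0.        ,   0.        ,   1.        ]]), 'k1': -0.08300285856272456, 'rvec': array([-2.43686098,  1.59014702,  0.21797108]), 'tvec': array([-0.497024  , -0.03420322,  0.37946256])}
```

View pics/top0.png

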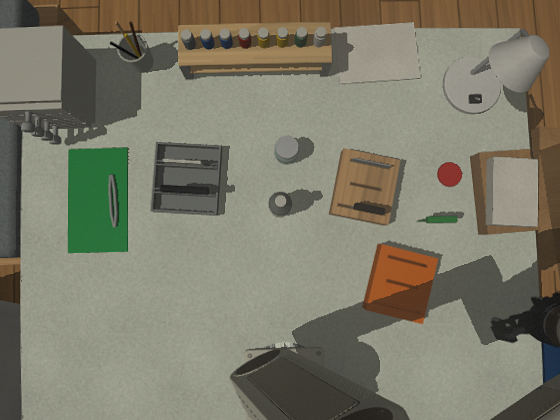

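View pics/scene0.png

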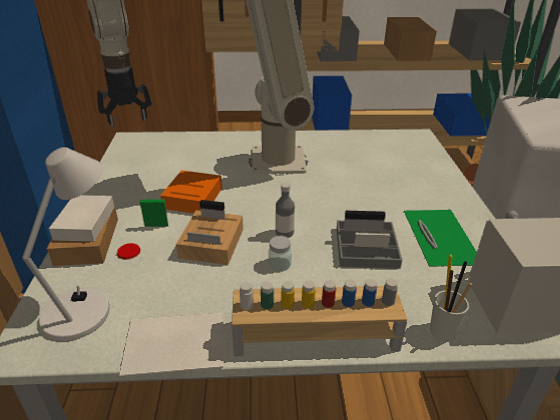

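```bash
cat > h.py <<'E'
import numpy as np, cv2
from scipy.spatial.transform import Rotation as R
from scipy.optimize import least_squares
from workcell import read_state, eyes, spotter
def cam(n):
    m=eyes.camera_model(n); return dict(m,d=np.array([m["k1"],0,0,0.]))
def proj(m,P): return cv2.projectPoints(np.asarray(P,float).reshape(-1,1,3),m["rvec"],m["tvec"],m["K"],m["d"])[0].reshape(-1,2)
def ray(m,uv):
    Rm=cv2.Rodrigues(m["rvec"])[0]; q=cv2.undistortPoints(np.asarray(uv,float).reshape(-1,1,2),m["K"],m["d"]).reshape(-1,2)
    return -Rm.T@m["tvec"], np.c_[q,np.ones(len(q))]@Rm
def onz(m,uv,z):
    c,d=ray(m,uv); return c+d*((z-c[2])/d[:,2])[:,None]
def tri(obs): # [(m,uv),..] -> point, residual mm
    A=np.zeros((3,3));b=np.zeros(3);L=[]
    for m,uv in obs:
        c,d=ray(m,[uv]);d=d[0]/np.linalg.norm(d[0]);P=np.eye(3)-np.outer(d,d);A+=P;b+=P@c;L.append((c,P))
    x=np.linalg.solve(A,b); return x,[1e3*np.linalg.norm(P@(x-c)) for c,P in L]
def goto(tcp,yaxis):
    """shift & turn in tool axes to bring TCP to tcp, pointing down, tool y along +-yaxis (xy angle rad, nearest)"""
    s=read_state(); R0=R.from_rotvec(s["eef_rot"])
    best=None
    for a in (yaxis,yaxis+np.pi):
        y=np.array([np.cos(a),np.sin(a),0]);z=np.array([0,0,-1.]);x=np.cross(y,z)
        r=(R0.inv()*R.from_matrix(np.c_[x,y,z])).as_rotvec()
        print("rot option",r.round(4),"q6",s["qpos"][5].round(3))
    print("shift t",R0.inv().apply(np.asarray(tcp)-s["tool_pos"]).round(4),"clock",s["clock"].round(2))
E
python3 - <<'E'
from h import *
out={}
for c in("top","scene"):
    eyes.read_camera(c); m=cam(c)
    for t in("block","block_hole0","block_hole1","narrow","narrow_handle","wide","wide_handle","tray"):
        for r in spotter.outline_of(t,c)[:3]:
            print(c,t,round(r["score"],2),np.round(r["at"],1),int(r["region"].sum()))
            out.setdefault((c,t),(m,r["at"]))
for t in("narrow_handle","wide_handle","narrow","wide"):
    if ("top",t) in out and ("scene",t) in out: print(t,tri([out["top",t],out["scene",t]]))
m=cam("top")
print(onz(m,[[372,208]],.09),onz(m,[[366,187]],.05),onz(m,[[189,179]],.03),onz(m,[[185,189]],.09))
E
```

```text
top block 0.84 [363.9 185.8] 3668
top block 0.67 [399.7 283. ] 4356
top block_hole0 0.69 [402.3 282.6] 4182
top block_hole0 0.57 [365.1 185.6] 3551
top block_hole1 0.69 [402.3 282.6] 4182
top block_hole1 0.57 [365.1 185.6] 3551
top narrow 0.59 [371.4 209.6] 269
top narrow 0.5 [438.8 218. ] 219
top narrow_handle 0.72 [365.7 209.5] 254
top narrow_handle 0.48 [440.8 220.6] 213
top wide 0.79 [180.3 189.5] 341
top wide 0.59 [365.8 187.9] 3696
top wide_handle 0.94 [188.2 189.5] 366
top tray 0.94 [183.4 177.8] 4062
scene block 0.82 [190.1 190.9] 1810
scene block 0.78 [213.2 241.3] 2432
scene block 0.68 [427.  235.6] 173
scene block_hole0 0.69 [188.5 190.8] 1793
scene block_hole0 0.55 [211.6 233.6] 2330
scene block_hole1 0.69 [188.5 190.8] 1793
scene block_hole1 0.55 [211.6 233.6] 2330
scene narrow 0.79 [152.8 214.6] 680
scene narrow 0.6 [216.3 207.3] 411
scene narrow_handle 0.88 [211.4 211.3] 400
scene narrow_handle 0.78 [151.9 213.8] 682
scene wide 0.9 [364.9 221.6] 832
scene wide 0.57 [286.8 214.2] 808
scene wide_handle 0.67 [360.2 219.2] 839
scene tray 0.96 [368.3 249.5] 1989
scene tray 0.52 [207.4 240.6] 2353
narrow_handle (array([ 0.42310256, -0.20421421,  0.06675573]), [np.float64(2.359172000079715), np.float64(2.3591720000797234)])
wide_handle (array([0.48013324, 0.21059876, 0.07081921]), [np.float64(2.1456238881700433), np.float64(2.145623888170055)])
narrow (array([ 0.4333685 , -0.29336888,  0.05769075]), [np.float64(75.18360001695508), np.float64(75.18360001695508)])
wide (array([0.48103396, 0.22746556, 0.06327779]), [np.float64(5.158188002728586), np.float64(5.158188002728542)])
[[ 0.42473897 -0.21204954  0.09      ]] [[ 0.4780852  -0.20800463  0.05      ]] [[0.51059984 0.21769474 0.03      ]] [[0.47961805 0.21673169 0.09      ]]
```

Run:
```python
from h import *
s=read_state();m=cam("wrist");Rt=R.from_rotvec(s["eef_rot"]);Rc=R.from_rotvec(m["rvec"])
c=-Rc.inv().apply(m["tvec"]);print("cam in tool",Rt.inv().apply(c-s["tool_pos"]).round(4));print("cam axes in tool\n",(Rt.inv()*Rc.inv()).as_matrix().round(3)); print(Rt.as_matrix().round(3))
m=cam("top")
for uv in ([[346,150],[404,161]],[[345,222],[330,210]],[[358,161],[389,165]],[[355,204],[389,211]]):
    p=onz(m,uv,.05);d=p[1]-p[0];print(p.round(3).tolist(),np.degrees(np.arctan2(d[1],d[0])))
goto([.44,-.205,.26],np.radians(-12))
```

```text
cam in tool [ 0.0675 -0.0018 -0.1433]
cam axes in tool
 [[-0.001 -0.964 -0.266]
 [ 1.    -0.001 -0.001]
 [ 0.    -0.266  0.964]]
[[ 0.915  0.403 -0.   ]
 [ 0.403 -0.915 -0.   ]
 [-0.     0.    -1.   ]]
[[0.569, -0.163, 0.05], [0.539, -0.303, 0.05]] -102.02469850214189
[[0.396, -0.154, 0.05], [0.425, -0.12, 0.05]] 49.6939629774183
[[0.541, -0.191, 0.05], [0.53, -0.266, 0.05]] -98.63700260520643
[[0.438, -0.18, 0.05], [0.419, -0.261, 0.05]] -103.09686827045748
rot option [ 0.      0.     -0.9465] q6 1.571
rot option [ 0.     -0.      2.1951] q6 1.571Traceback (most recent call last):
  File "<stdin>", line 7, in <module>
  File "h.py", line 26, in goto
    print("shift t",R0.inv().apply(np.asarray(tcp)-s["tool_pos"]).round(4),"clock",s["clock"].round(2))
                                                                                   ^^^^^^^^^^^^^^^^
AttributeError: 'float' object has no attribute 'round'
```

```bash
sed -i 's/s\["clock"\].round(2)/round(s["clock"],2)/' h.py; python3 -c "
from h import *
goto([.465,-.2,.21],np.radians(-12))"
```

```text
rot option [ 0.      0.     -0.9465] q6 1.571
rot option [ 0.     -0.      2.1951] q6 1.571
shift t [ 0.345  -0.1296  0.0213] clock 1.0
```

```bash
python3 -m pendant '[{"rz":-0.16,"tx":0.057,"ty":-0.022,"tz":0.003},{"rz":-0.32,"tx":0.115,"ty":-0.043,"tz":0.007},{"rz":-0.48,"tx":0.172,"ty":-0.065,"tz":0.011},{"rz":-0.64,"tx":0.23,"ty":-0.087,"tz":0.014},{"rz":-0.79,"tx":0.288,"ty":-0.108,"tz":0.018}]'; python3 -c "
from h import *
goto([.465,-.2,.21],np.radians(-12))"
```

```text
rot option [ 0.      0.     -0.9465] q6 1.571
rot option [ 0.     -0.      2.1951] q6 1.571
shift t [ 0.345  -0.1296  0.0213] clock 1.0$[0]: bad value
```

```bash
python3 -m pendant '[{"rx":0,"ry":0,"rz":-0.16,"tx":0.057,"ty":-0.022,"tz":0.003,"gripper":1},{"rx":0,"ry":0,"rz":-0.32,"tx":0.115,"ty":-0.043,"tz":0.007,"gripper":1},{"rx":0,"ry":0,"rz":-0.48,"tx":0.172,"ty":-0.065,"tz":0.011,"gripper":1},{"rx":0,"ry":0,"rz":-0.64,"tx":0.23,"ty":-0.087,"tz":0.014,"gripper":1},{"rx":0,"ry":0,"rz":-0.79,"tx":0.288,"ty":-0.108,"tz":0.018,"gripper":1}]'; python3 -c "
from h import *
goto([.465,-.2,.21],np.radians(-12))"
```

```text
clock: 1.62
tool_pos: [0.4229, -0.2413, 0.2136]
eef_rot: [2.583, 1.786, 0.0]
ft_force: [-0.2, -0.8, 0.8]
width: 0.0852
finger_force: 0.0
rot option [ 0.0011  0.0004 -0.1517] q6 1.414
rot option [ 7.0000e-04 -1.6000e-03  2.9899e+00] q6 1.414
shift t [0.0535 0.0248 0.0036] clock 1.62
```

```bash
python3 -m pendant '[{"rx":0,"ry":0,"rz":-0.15,"tx":0.053,"ty":0.025,"tz":0.003,"gripper":0.5},{"rx":0,"ry":0,"rz":-0.15,"tx":0.053,"ty":0.025,"tz":0.003,"gripper":0.5},{"rx":0,"ry":0,"rz":-0.15,"tx":0.053,"ty":0.025,"tz":0.003,"gripper":0.5}]'
python3 - <<'E'
from h import *
m=cam("wrist");a=eyes.read_camera("wrist");m2=cam("wrist");print(np.abs(m["tvec"]-m2["tvec"]).max())
np.savez("w1.npz",img=a,**m2);cv2.imwrite("pics/w1.png",a[:,:,::-1])
for t in("narrow_handle","block","steelplate"):
    for r in spotter.outline_of(t,"wrist")[:2]: print(t,r["score"],r["at"],r["region"].sum())
print(read_state()["tool_pos"])
E
```

```text
clock: 2.0
tool_pos: [0.4636, -0.2021, 0.2101]
eef_rot: [-2.448, -1.969, 0.001]
ft_force: [-0.2, -0.4, -0.9]
width: 0.0639
finger_force: 0.0
3.916770941031489e-05
narrow_handle 0.64 [228.3, 213.9] 2279
narrow_handle 0.59 [244.4, 348.8] 830
block 0.87 [72.8, 268.6] 12483
block 0.65 [302.9, 180.3] 24281
steelplate 0.94 [365.2, 190.8] 1443
[ 0.46299936 -0.20333284  0.21050073]
```

View pics/w1.png

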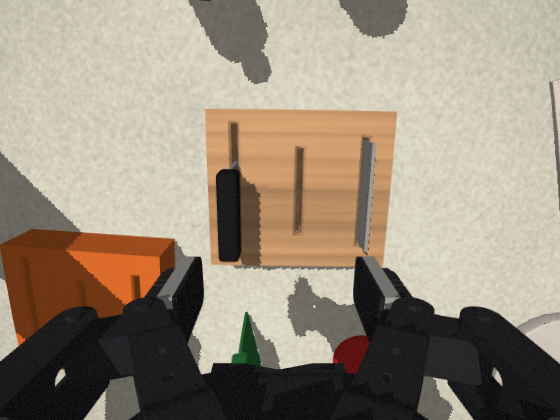

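```bash
python3 -m pendant '[{"rx":0,"ry":0,"rz":0,"tx":-0.05,"ty":-0.03,"tz":0.0,"gripper":0.5},{"rx":0,"ry":0,"rz":0,"tx":-0.05,"ty":-0.03,"tz":0.0,"gripper":0.5},{"rx":0,"ry":0,"rz":0,"tx":-0.05,"ty":-0.03,"tz":0.0,"gripper":0.5}]'
cat >> h.py <<'E'
def load(f):
    z=np.load(f); return z["img"],{k:z[k] for k in z.files if k!="img"}
def snap(f):
    s=read_state(); a=eyes.read_camera("wrist"); m=cam("wrist"); np.savez(f,img=a,**m); return a,m
def comp(mask,seed):
    n,l=cv2.connectedComponents(mask.astype(np.uint8)); k=l[int(seed[1]),int(seed[0])]; return (l==k)&(k>0)
def black(a): return cv2.morphologyEx((a.max(2)<40).astype(np.uint8),cv2.MORPH_OPEN,np.ones((3,3)))
def wood(a):
    h=cv2.cvtColor(a,cv2.COLOR_RGB2HSV); return cv2.morphologyEx(((h[...,0]>8)&(h[...,0]<20)&(h[...,1]>60)&(h[...,1]<190)&(h[...,2]>90)).astype(np.uint8),cv2.MORPH_OPEN,np.ones((3,3)))
def box(lx,ly,z0,z1): return np.array([[x,y,z] for x in(-lx/2,lx/2) for y in(-ly/2,ly/2) for z in(z0,z1)])
def outl(mask): # outer contour of hull, dense
    p=np.argwhere(mask)[:,::-1].astype(np.float32); h=cv2.convexHull(p)[:,0]
    q=np.vstack([h,h[:1]]); return np.vstack([np.linspace(q[i],q[i+1],max(2,int(np.linalg.norm(q[i+1]-q[i])/2)),endpoint=False) for i in range(len(h))])
def fit(B,views,x0,free):
    """x: x,y,z,yaw,lean(about own y). views [(m,contour)]"""
    x0=np.array(x0,float)
    def pts(x): return (R.from_euler("ZY",[x[3],x[4]]).apply(B)+x[:3])
    def f(v):
        x=x0.copy();x[free]=v;r=[]
        for m,c in views:
            h=cv2.convexHull(proj(m,pts(x)).astype(np.float32))
            r+=[cv2.pointPolygonTest(h,(float(p[0]),float(p[1])),True)-.5 for p in c]  # mask pixel centres lie half a pixel inside
        return r
    s=least_squares(f,x0[free],loss="soft_l1",x_scale=[.01 if i<3 else .1 for i in free],diff_step=1e-4); x=x0.copy();x[free]=s.x
    return x,np.sqrt(np.mean(np.square(f(s.x))))
E
python3 - <<'E'
from h import *
a,m=snap("w2.npz"); cv2.imwrite("pics/w2.png",a[:,:,::-1])
for t in("narrow_handle","block"):
    for r in spotter.outline_of(t,"wrist")[:2]: print(t,r["score"],r["at"],r["region"].sum())
a1,m1=load("w1.npz")
H=box(.016,.07,.07,.092)
k=comp(black(a1),(229,215));print(k.sum(), np.argwhere(k).min(0),np.argwhere(k).max(0))
w=comp(wood(a1),(340,200));print(w.sum(), np.argwhere(w).min(0),np.argwhere(w).max(0))
print(fit(H,[(m1,outl(k))],[.42,-.21,.01,np.radians(-12),0],[0,1,3]))
print(fit(box(.16,.14,0,.05),[(m1,outl(w))],[.478,-.208,0,np.radians(-12),0],[0,1,3]))
E
```

```text
clock: 2.58
tool_pos: [0.4234, -0.2453, 0.2106]
eef_rot: [2.45, 1.965, 0.001]
ft_force: [0.8, -0.2, -0.1]
width: 0.064
finger_force: 0.0
narrow_handle 0.67 [273.6, 331.1] 1528
narrow_handle 0.56 [263.7, 148.4] 2159
block 0.88 [98.4, 240.2] 19171
block 0.72 [335.9, 123.5] 27333
2026 [169 216] [260 240]
24153 [109 205] [266 396]
(array([ 0.42341269, -0.20204659,  0.01      , -0.23727802,  0.        ]), np.float64(1.0140646007081806))
(array([ 0.48030808, -0.2050339 ,  0.        , -0.22606882,  0.        ]), np.float64(1.0472963275598732))
```

View pics/w2.png

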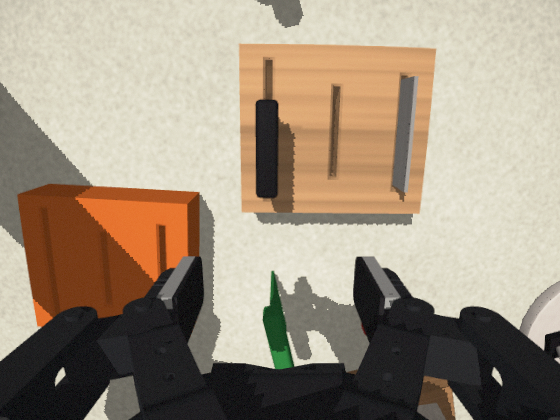

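Run:
```python
from h import *
a1,m1=load("w1.npz");a2,m2=load("w2.npz")
H=box(.016,.07,.07,.092)
k1=comp(black(a1),(229,215));k2=comp(black(a2),(266,150))
w1=comp(wood(a1),(340,200));w2=comp(wood(a2),(370,130))
for vs in ([(m1,outl(k1))],[(m2,outl(k2))],[(m1,outl(k1)),(m2,outl(k2))]):
    for fr in([0,1,3],[0,1,3,4],[0,1,2,3,4]): print("narrow",*[np.round(v,4) for v in fit(H,vs,[.423,-.2,.01,-.23,0],fr)])
for vs in ([(m1,outl(w1))],[(m2,outl(w2))],[(m1,outl(w1)),(m2,outl(w2))]):
    for fr in([0,1,3],[0,1,2,3]): print("block",*[np.round(v,4) for v in fit(box(.16,.14,0,.05),vs,[.48,-.205,0,-.226,0],fr)])
# slots: dark within block, on z=.05
for a,m,seeds in((a1,m1,[(299,190)]),(a2,m2,[(334,130)])):
    g=cv2.cvtColor(a,cv2.COLOR_RGB2HSV)[...,2]
    for sd in seeds:
        for th in(110,130,150):
            k=comp(g<th,sd); p=np.argwhere(k)[:,::-1]
            if len(p)<50: print(sd,th,len(p),g[sd[1],sd[0]-5:sd[0]+6]);continue
            q=onz(m,p,.05)[:,:2].astype(np.float32);(c,wh,an)=cv2.minAreaRect(q*1000);print("slot1",th,len(p),np.round(c,1),np.round(wh,1),round(an,2))
```

```text
narrow [ 0.4234 -0.202   0.01   -0.2372  0.    ] 1.0139
narrow [ 0.4234 -0.202   0.01   -0.2374  0.0008] 1.0091
narrow [ 4.211e-01 -2.047e-01 -1.600e-03 -2.318e-01  4.000e-04] 0.3046
narrow [ 0.4246 -0.1997  0.01   -0.2254  0.    ] 2.6389
narrow [ 0.423  -0.1994  0.01   -0.2222  0.0171] 2.6415
narrow [ 0.4244 -0.1999  0.0089 -0.2254  0.0015] 2.6143
narrow [ 0.4242 -0.2003  0.01   -0.2282  0.    ] 2.0708
narrow [ 0.4193 -0.1993  0.01   -0.2285  0.0566] 1.9655
narrow [ 0.4187 -0.2001  0.0078 -0.2272  0.0589] 1.9159
block [ 0.4803 -0.205   0.     -0.226   0.    ] 1.0473
block [ 0.4802 -0.2045  0.0037 -0.2265  0.    ] 0.3163
block [ 0.4812 -0.2037  0.     -0.2245  0.    ] 1.0617
block [ 0.4807 -0.2036  0.0035 -0.2248  0.    ] 0.3587
block [ 0.4807 -0.2045  0.     -0.2257  0.    ] 1.2692
block [ 0.4805 -0.204   0.0039 -0.2256  0.    ] 0.5515
slot1 110 431 [ 480.3 -203.4] [72.4  5. ] 76.78
slot1 130 577 [ 479.7 -203.8] [75.1  7. ] 76.78
slot1 150 727 [ 479.5 -205.3] [78.   7.7] 76.62
slot1 110 355 [ 480.3 -203.5] [73.3  5.4] 77.11
slot1 130 614 [ 480.2 -203.1] [74.   6.7] 76.98
slot1 150 708 [ 480.3 -203.2] [75.6  7.1] 76.82
```

Run:
```python
from h import *
a1,m1=load("w1.npz");a2,m2=load("w2.npz")
H=box(.016,.07,.07,.092)
for th in(25,30,35,40):
  for a,m,sd in((a1,m1,(229,215)),(a2,m2,(266,150))):
    k=comp(cv2.morphologyEx((a.max(2)<th).astype(np.uint8),cv2.MORPH_OPEN,np.ones((5,5))),sd);p=np.argwhere(k)
    if k.sum()<100: print(th,k.sum(),a[sd[1],sd[0]]); continue
    print(th,k.sum(),p.min(0),p.max(0),*[np.round(v,4) for v in fit(H,[(m,outl(k))],[.423,-.2,.01,-.23,0],[0,1,2,3])])
```

```text
25 0 [30 24 29]
25 0 [37 36 39]
30 0 [30 24 29]
30 0 [37 36 39]
35 1842 [170 217] [260 240] [ 0.4206 -0.2056 -0.0041 -0.2359  0.    ] 0.3832
35 0 [37 36 39]
40 2022 [169 216] [260 240] [ 0.421  -0.2048 -0.002  -0.2306  0.    ] 0.3078
40 1070 [129 256] [196 277] [ 0.4168 -0.2243 -0.091  -0.2836  0.    ] 2.0358
```

Run:
```python
from h import *
a1,m1=load("w1.npz");a2,m2=load("w2.npz")
H=box(.016,.07,.07,.092)
V=[]
for th in(45,50,55,60):
  V=[]
  for a,m,sd in((a1,m1,(229,215)),(a2,m2,(266,150))):
    k=comp(cv2.morphologyEx((a.max(2)<th).astype(np.uint8),cv2.MORPH_OPEN,np.ones((5,5))),sd);p=np.argwhere(k);V.append((m,outl(k)))
    print(th,k.sum(),p.min(0),p.max(0),*[np.round(v,4) for v in fit(H,[(m,outl(k))],[.423,-.2,.01,-.23,0],[0,1,3])])
  print(*[np.round(v,4) for v in fit(H,V,[.423,-.2,.01,-.23,0],[0,1,2,3])])
```

```text
45 2040 [169 216] [260 240] [ 0.4234 -0.2021  0.01   -0.2373  0.    ] 0.9964
45 2048 [100 256] [196 277] [ 0.4243 -0.2011  0.01   -0.2278  0.    ] 0.8176
[ 0.4237 -0.2015  0.0077 -0.2311  0.    ] 0.9608
50 2047 [169 216] [260 240] [ 0.4235 -0.2021  0.01   -0.2357  0.    ] 0.955
50 2064 [100 256] [197 277] [ 0.4242 -0.2014  0.01   -0.2278  0.    ] 0.7423
[ 0.4237 -0.2016  0.008  -0.2304  0.    ] 0.9081
55 2052 [169 216] [260 240] [ 0.4235 -0.202   0.01   -0.236   0.    ] 0.9375
55 2082 [100 256] [197 277] [ 0.4243 -0.2013  0.01   -0.2275  0.    ] 0.7046
[ 0.4238 -0.2016  0.0081 -0.23    0.    ] 0.8886
60 2077 [169 216] [260 240] [ 0.4235 -0.2018  0.01   -0.2363  0.    ] 0.881
60 2125 [100 256] [197 277] [ 0.4243 -0.2013  0.01   -0.2284  0.    ] 0.6269
[ 0.4238 -0.2015  0.0084 -0.2297  0.    ] 0.8313
```

```bash
python3 -c "
from h import *
goto([.4238,-.2016,.073],-.228)"
```

```text
rot option [ 0.0004 -0.0001  0.0124] q6 1.264
rot option [ 1.0000e-04  6.0000e-04 -3.1292e+00] q6 1.264
shift t [ 0.0416 -0.0096  0.1374] clock 2.73
```

```bash
python3 -m pendant '[{"rx":0,"ry":0,"rz":0.012,"tx":0.0416,"ty":-0.0096,"tz":0.03,"gripper":0.5},{"rx":0,"ry":0,"rz":0.012,"tx":0.0416,"ty":-0.0096,"tz":0.06,"gripper":0.4},{"rx":0,"ry":0,"rz":0.012,"tx":0.0416,"ty":-0.0096,"tz":0.06,"gripper":0.4}]'; python3 -c "
from h import *
goto([.4238,-.2016,.073],-.228)"
```

```text
clock: 3.1
tool_pos: [0.4221, -0.2001, 0.1484]
eef_rot: [-2.454, -1.954, 0.003]
ft_force: [0.8, -0.2, -0.3]
width: 0.0599
finger_force: 0.0
rot option [-0.0049 -0.0011  0.0021] q6 1.354
rot option [ 1.7000e-03 -7.7000e-03 -3.1395e+00] q6 1.354
shift t [-0.0012  0.0023  0.0754] clock 3.1
```

```bash
python3 -m pendant '[{"rx":0,"ry":0,"rz":0,"tx":0,"ty":0.001,"tz":0.035,"gripper":0.3},{"rx":0,"ry":0,"rz":0,"tx":0,"ty":0.001,"tz":0.06,"gripper":0.3},{"rx":0,"ry":0,"rz":0,"tx":0,"ty":0.001,"tz":0.076,"gripper":0.2},{"rx":0,"ry":0,"rz":0,"tx":0,"ty":0.001,"tz":0.076,"gripper":0.1},{"rx":0,"ry":0,"rz":0,"tx":0,"ty":0.001,"tz":0.076,"gripper":0}]'; python3 -c "
from h import *
goto([.4238,-.2016,.073],-.228)
a,m=snap('w3.npz');cv2.imwrite('pics/w3.png',a[:,:,::-1])"
```

```text
clock: 3.72
tool_pos: [0.4256, -0.2026, 0.0756]
eef_rot: [2.458, 1.953, 0.002]
ft_force: [-1.2, -0.1, -0.2]
width: 0.0424
finger_force: 0.0
rot option [0.0022 0.0005 0.    ] q6 1.354
rot option [-7.0000e-04  3.5000e-03 -3.1416e+00] q6 1.354
shift t [ 0.0006 -0.002   0.0026] clock 3.73
```

View pics/w3.png

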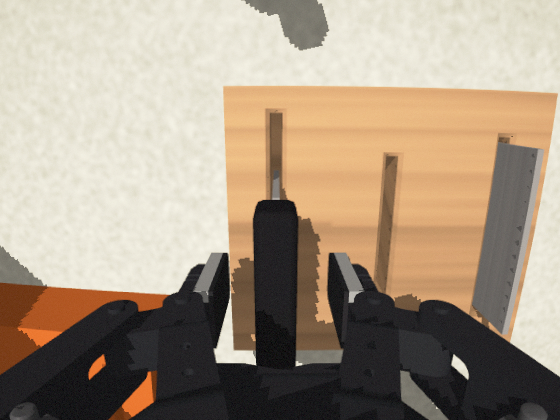

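```bash
python3 -m pendant '[{"rx":0,"ry":0,"rz":0,"tx":0,"ty":-0.001,"tz":0.002,"gripper":-0.3},{"rx":0,"ry":0,"rz":0,"tx":0,"ty":-0.001,"tz":0.002,"gripper":-0.6},{"rx":0,"ry":0,"rz":0,"tx":0,"ty":-0.001,"tz":0.002,"gripper":-0.9},{"rx":0,"ry":0,"rz":0,"tx":0,"ty":-0.001,"tz":0.002,"gripper":-1},{"rx":0,"ry":0,"rz":0,"tx":0,"ty":-0.001,"tz":0.002,"gripper":-1}]' 40; python3 -c "
from h import *
s=read_state();print(s['ft_force'],s['ft_torque'],s['width'])"
```

```text
clock: 4.4
tool_pos: [0.4238, -0.2021, 0.0727]
eef_rot: [2.459, 1.954, 0.001]
ft_force: [0.1, 0.3, 3.7]
width: 0.0153
finger_force: 39.9
[0.05997112 0.30553854 3.69415915] [-0.02090956 -0.06408256 -0.01298891] 0.015304014763220753
```

```bash
python3 -m pendant '[{"rx":0,"ry":0,"rz":0,"tx":0,"ty":0,"tz":-0.01,"gripper":-1},{"rx":0,"ry":0,"rz":0,"tx":0,"ty":0,"tz":-0.022,"gripper":-1},{"rx":0,"ry":0,"rz":0,"tx":0,"ty":0,"tz":-0.036,"gripper":-1},{"rx":0,"ry":0,"rz":0,"tx":0,"ty":0,"tz":-0.052,"gripper":-1},{"rx":0,"ry":0,"rz":0,"tx":0,"ty":0,"tz":-0.055,"gripper":-1}]';python3 -m pendant '[{"rx":0,"ry":0,"rz":0,"tx":0,"ty":0,"tz":0,"gripper":-1}]'
python3 - <<'E'
from h import *
a,m=snap('w4.npz');cv2.imwrite('pics/w4.png',a[:,:,::-1])
s=read_state();print(s['ft_force'],s['tool_pos'],s['width'],R.from_rotvec(s['eef_rot']).as_matrix().round(4))
w=comp(wood(a),(340,150));p=np.argwhere(w);print(w.sum(),p.min(0),p.max(0))
E
```

```text
clock: 5.03
tool_pos: [0.4242, -0.2023, 0.129]
eef_rot: [2.458, 1.953, 0.002]
ft_force: [0.3, 0.4, -0.8]
width: 0.0154
finger_force: 39.5
clock: 5.15
tool_pos: [0.4234, -0.2019, 0.1276]
eef_rot: [2.459, 1.954, 0.0]
ft_force: [-1.1, 0.1, -0.3]
width: 0.0154
finger_force: 39.5
[-0.56527454 -0.45798642 -1.00620884] [ 0.42306217 -0.20172628  0.12709539] 0.015555247370969614 [[ 2.260e-01  9.741e-01 -5.000e-04]
 [ 9.741e-01 -2.260e-01  2.000e-04]
 [ 1.000e-04 -6.000e-04 -1.000e+00]]
39665 [ 93 240] [302 499]
```

View pics/w4.png

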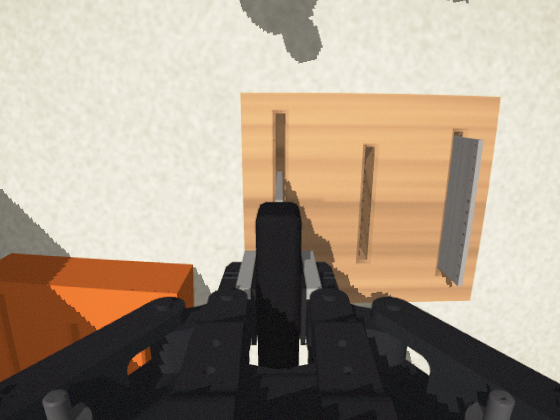

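Run:
```python
from h import *
a,m=load('w4.npz')
print(a[160:206,279].mean(1).astype(int).tolist()); print(a[180,268:292].mean(1).astype(int).tolist(),a[190,268:292].mean(1).astype(int).tolist())
g=cv2.cvtColor(a,cv2.COLOR_RGB2HSV)[...,2]
yaw=-.228;ex=np.array([np.cos(yaw),np.sin(yaw)]);ey=np.array([-ex[1],ex[0]])
T=np.array([.42306,-.20173])
for th in(110,130,150):
    k=comp(g<th,(367,200));p=np.argwhere(k)[:,::-1];q=onz(m,p,.05)[:,:2].astype(np.float32)
    c,wh,an=cv2.minAreaRect(q*1000);print(th,len(p),p.min(0),p.max(0),np.round(c,1),np.round(wh,1),round(an,2),"rel tcp block xy",np.round([(np.array(c)/1e3-T)@ex,(np.array(c)/1e3-T)@ey],4))
w=comp(wood(a),(340,150))|comp(wood(a),(260,150))
print(fit(box(.16,.14,0,.05),[(m,outl(w))],[.48,-.204,0,-.228,0],[0,1,3]))
for uv,z in(((279.5,172),.0645),((279.5,203),.156),((279.5,201),.156)):
    q=onz(m,[uv],z)[0,:2];print(uv,q.round(4),"rel tcp",np.round([(q-T)@ex,(q-T)@ey],4))
```

```text
[86, 84, 85, 83, 83, 87, 90, 89, 90, 88, 89, 107, 128, 129, 131, 129, 128, 131, 128, 130, 129, 130, 128, 128, 132, 131, 132, 127, 129, 130, 130, 126, 125, 130, 130, 128, 129, 126, 130, 135, 160, 159, 54, 21, 21, 27]
[184, 184, 185, 182, 168, 136, 138, 127, 120, 129, 128, 129, 128, 128, 110, 86, 85, 93, 131, 166, 163, 175, 181, 185] [186, 185, 183, 184, 168, 134, 134, 132, 126, 127, 128, 130, 128, 130, 113, 81, 81, 90, 90, 91, 94, 96, 96, 97]Traceback (most recent call last):
  File "<stdin>", line 8, in <module>
  File "h.py", line 12, in onz
    c,d=ray(m,uv); return c+d*((z-c[2])/d[:,2])[:,None]
        ~~~^^^^^^
  File "h.py", line 9, in ray
    Rm=cv2.Rodrigues(m["rvec"])[0]; q=cv2.undistortPoints(np.asarray(uv,float).reshape(-1,1,2),m["K"],m["d"]).reshape(-1,2)
                                      ~~~~~~~~~~~~~~~~~~~^^^^^^^^^^^^^^^^^^^^^^^^^^^^^^^^^^^^^^^^^^^^^^^^^^^^
cv2.error: OpenCV(4.12.0) /io/opencv/modules/calib3d/src/undistort.dispatch.cpp:347: error: (-215:Assertion failed) CV_IS_MAT(_src) && CV_IS_MAT(_dst) && (_src->rows == 1 || _src->cols == 1) && (_dst->rows == 1 || _dst->cols == 1) && _src->cols + _src->rows - 1 == _dst->rows + _dst->cols - 1 && (CV_MAT_TYPE(_src->type) == CV_32FC2 || CV_MAT_TYPE(_src->type) == CV_64FC2) && (CV_MAT_TYPE(_dst->type) == CV_32FC2 || CV_MAT_TYPE(_dst->type) == CV_64FC2) in function 'cvUndistortPointsInternal'
```

Run:
```python
from h import *
a,m=load('w4.npz')
g=cv2.cvtColor(a,cv2.COLOR_RGB2HSV)[...,2]
yaw=-.228;ex=np.array([np.cos(yaw),np.sin(yaw)]);ey=np.array([-ex[1],ex[0]])
T=np.array([.42306,-.20173])
print(g[200,355:380].tolist())
sd=(355+int(np.argmin(g[200,355:380])),200)
for th in(115,130,150):
    k=comp(g<th,sd);p=np.argwhere(k)[:,::-1]
    if not len(p): continue
    q=onz(m,p,.05)[:,:2].astype(np.float32)
    c,wh,an=cv2.minAreaRect(q*1000);print(th,len(p),p.min(0),p.max(0),np.round(c,1),np.round(wh,1),round(an,2),"rel tcp block xy",np.round([(np.array(c)/1e3-T)@ex,(np.array(c)/1e3-T)@ey],4))
w=comp(wood(a),(340,150))|comp(wood(a),(260,150))
print(fit(box(.16,.14,0,.05),[(m,outl(w))],[.48,-.204,0,-.228,0],[0,1,3]))
for uv,z in(((279.5,171.5),.0645),((279.5,202),.156),((366,144),.05),((363,264),.05),((279,111),.05)):
    q=onz(m,[uv],z)[0,:2];print(uv,q.round(4),"rel tcp",np.round([(q-T)@ex,(q-T)@ey],4))
```

```text
[220, 219, 218, 221, 210, 169, 149, 107, 93, 119, 124, 127, 122, 119, 118, 112, 166, 190, 194, 203, 219, 220, 221, 221, 222]
115 4 [362 200] [363 201] [ 478.2 -200.2] [0.7 0.6] 80.44 rel tcp block xy [0.0533 0.014 ]
130 611 [359 169] [371 256] [ 478.3 -209.5] [58.8  5.8] 76.88 rel tcp block xy [0.0556 0.0049]
150 1010 [358 145] [373 258] [ 479.7 -202.9] [75.2  6.6] 76.9 rel tcp block xy [0.0554 0.0117]
(array([ 0.48092127, -0.20383416,  0.        , -0.22595914,  0.        ]), np.float64(7.178375733902865))
(279.5, 171.5) [ 0.4309 -0.1676] rel tcp [-0.     0.035]
(279.5, 202) [ 0.4318 -0.163 ] rel tcp [-0.0002  0.0397]
(366, 144) [ 0.4864 -0.1652] rel tcp [0.0534 0.0499]
(363, 264) [ 0.4713 -0.244 ] rel tcp [ 0.0566 -0.0303]
(279, 111) [ 0.4385 -0.134 ] rel tcp [-0.0003  0.0695]
```

```bash
python3 -m pendant '[{"rx":0,"ry":0,"rz":0,"tx":0.005,"ty":0.028,"tz":0,"gripper":-1},{"rx":0,"ry":0,"rz":0,"tx":0.010,"ty":0.0557,"tz":0,"gripper":-1},{"rx":0,"ry":0,"rz":0,"tx":0.010,"ty":0.0557,"tz":0.006,"gripper":-1},{"rx":0,"ry":0,"rz":0,"tx":0.010,"ty":0.0557,"tz":0.008,"gripper":-1},{"rx":0,"ry":0,"rz":0,"tx":0.010,"ty":0.0557,"tz":0.008,"gripper":-1}]'
python3 - <<'E'
from h import *
a,m=snap('w5.npz');cv2.imwrite('pics/w5.png',cv2.resize(a[60:380,180:460,::-1],None,fx=1.8,fy=1.8,interpolation=cv2.INTER_CUBIC))
s=read_state();print(s['ft_force'],s['tool_pos'],s['width'],R.from_rotvec(s['eef_rot']).as_matrix().round(4))
E
```

```text
clock: 5.82
tool_pos: [0.4786, -0.2044, 0.1186]
eef_rot: [-2.458, -1.953, 0.002]
ft_force: [-0.2, 0.3, -0.5]
width: 0.0155
finger_force: 39.6
[ 0.69831025 -0.20750112 -0.98470454] [ 0.47885484 -0.2045603   0.11895981] 0.015194488199377774 [[ 2.264e-01  9.740e-01 -1.300e-03]
 [ 9.740e-01 -2.264e-01  4.000e-04]
 [ 1.000e-04 -1.400e-03 -1.000e+00]]
```

View pics/w5.png

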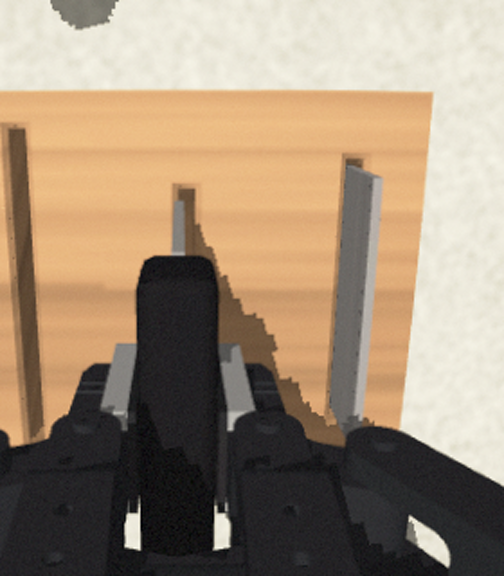

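Run:
```python
from h import *
a,m=load('w5.npz');s=read_state();T=s["tool_pos"][:2]
yaw=-.228;ex=np.array([np.cos(yaw),np.sin(yaw)]);ey=np.array([-ex[1],ex[0]])
for r in(166,172,176,180,186): print(r,a[r,272:296].max(1).tolist())
for c in(280,287): print(c,a[156:204,c].max(1).tolist())
zb=s["tool_pos"][2]-.0627
for u,v,z in((279.4,171,zb),(275.6,164,.05),(291.7,164,.05),(283.6,162.2,.05)):
    q=onz(m,[(u,v)],z)[0,:2];print((u,v),np.round([(q-T)@ex,(q-T)@ey],4))
```

```text
166 [235, 234, 231, 211, 180, 177, 160, 119, 111, 109, 108, 109, 109, 109, 110, 103, 165, 220, 222, 224, 231, 234, 234, 234]
172 [234, 234, 231, 207, 166, 139, 131, 130, 133, 128, 112, 101, 104, 106, 101, 117, 177, 221, 223, 222, 230, 233, 234, 235]
176 [230, 229, 225, 203, 157, 128, 133, 133, 134, 124, 114, 106, 109, 108, 106, 119, 171, 211, 213, 219, 226, 231, 231, 231]
180 [224, 226, 221, 192, 149, 134, 136, 133, 133, 134, 123, 110, 113, 113, 106, 117, 168, 210, 208, 212, 221, 223, 223, 224]
186 [228, 226, 222, 192, 140, 135, 134, 134, 136, 131, 126, 114, 111, 113, 110, 101, 106, 109, 113, 170, 224, 228, 227, 227]
280 [236, 234, 234, 233, 231, 223, 184, 157, 159, 118, 111, 104, 100, 102, 106, 115, 133, 133, 130, 133, 134, 131, 136, 135, 133, 134, 134, 133, 132, 132, 136, 133, 130, 130, 130, 134, 130, 133, 135, 129, 130, 131, 133, 140, 167, 160, 55, 23]
287 [235, 236, 235, 233, 231, 226, 210, 208, 176, 106, 103, 101, 103, 102, 97, 106, 117, 114, 117, 116, 119, 112, 116, 115, 117, 111, 100, 106, 103, 101, 101, 101, 105, 100, 97, 104, 99, 99, 101, 99, 101, 102, 102, 104, 102, 89, 39, 18]
(279.4, 171) [-0.0001  0.0353]
(275.6, 164) [-0.0024  0.0385]
(291.7, 164) [0.0073 0.0385]
(283.6, 162.2) [0.0024 0.0396]
```

```bash
python3 -m pendant '[{"rx":0,"ry":0,"rz":0,"tx":0.0005,"ty":0.0023,"tz":0,"gripper":-1},{"rx":0,"ry":0,"rz":0,"tx":0.0005,"ty":0.0023,"tz":0.004,"gripper":-1},{"rx":0,"ry":0,"rz":0,"tx":0.0005,"ty":0.0023,"tz":0.008,"gripper":-1},{"rx":0,"ry":0,"rz":0,"tx":0.0005,"ty":0.0023,"tz":0.011,"gripper":-1},{"rx":0,"ry":0,"rz":0,"tx":0.0005,"ty":0.0023,"tz":0.014,"gripper":-1}]'
python3 - <<'E'
from h import *
s=read_state();print(s['ft_force'],s['ft_torque'],s['tool_pos'],s['width'])
E
```

```text
clock: 6.5
tool_pos: [0.4822, -0.2047, 0.105]
eef_rot: [-2.459, -1.954, 0.0]
ft_force: [-0.3, -0.4, -1.6]
width: 0.0154
finger_force: 39.6
[-0.28556151 -0.38120233 -1.56576493] [-0.02289987 -0.00160855  0.01776203] [ 0.48216315 -0.20469421  0.10498472] 0.015352349259440623
```

```bash
python3 -m pendant '[{"rx":0,"ry":0,"rz":0,"tx":0,"ty":0,"tz":0.005,"gripper":-1},{"rx":0,"ry":0,"rz":0,"tx":0,"ty":0,"tz":0.010,"gripper":-1},{"rx":0,"ry":0,"rz":0,"tx":0,"ty":0,"tz":0.015,"gripper":-1},{"rx":0,"ry":0,"rz":0,"tx":0,"ty":0,"tz":0.020,"gripper":-1},{"rx":0,"ry":0,"rz":0,"tx":0,"ty":0,"tz":0.024,"gripper":-1}]' && python3 -m pendant '[{"rx":0,"ry":0,"rz":0,"tx":0,"ty":0,"tz":0.002,"gripper":-1},{"rx":0,"ry":0,"rz":0,"tx":0,"ty":0,"tz":0.004,"gripper":-1},{"rx":0,"ry":0,"rz":0,"tx":0,"ty":0,"tz":0.006,"gripper":-1}]'
```

```text
clock: 7.12
tool_pos: [0.4822, -0.2047, 0.0809]
eef_rot: [-2.459, -1.954, 0.0]
ft_force: [-0.0, -0.6, -1.0]
width: 0.0157
finger_force: 39.6
clock: 7.5
tool_pos: [0.4824, -0.2048, 0.0754]
eef_rot: [2.459, 1.954, 0.0]
ft_force: [0.3, -0.5, -1.3]
width: 0.0154
finger_force: 39.6
```

```bash
python3 -m pendant '[{"rx":0,"ry":0,"rz":0,"tx":0,"ty":0,"tz":0.001,"gripper":-1},{"rx":0,"ry":0,"rz":0,"tx":0,"ty":0,"tz":0.002,"gripper":-1},{"rx":0,"ry":0,"rz":0,"tx":0,"ty":0,"tz":0.003,"gripper":-1},{"rx":0,"ry":0,"rz":0,"tx":0,"ty":0,"tz":0.003,"gripper":-1}]'
```

```text
clock: 8.0
tool_pos: [0.4824, -0.2048, 0.0727]
eef_rot: [2.459, 1.954, 0.0]
ft_force: [-1.7, 0.5, 3.4]
width: 0.0151
finger_force: 40.0
```

```bash
python3 -m pendant '[{"rx":0,"ry":0,"rz":0,"tx":0,"ty":0,"tz":0,"gripper":-0.5},{"rx":0,"ry":0,"rz":0,"tx":0,"ty":0,"tz":0,"gripper":-0.2},{"rx":0,"ry":0,"rz":0,"tx":0,"ty":0,"tz":0,"gripper":-0.1},{"rx":0,"ry":0,"rz":0,"tx":0,"ty":0,"tz":-0.004,"gripper":-0.1},{"rx":0,"ry":0,"rz":0,"tx":0,"ty":0,"tz":-0.03,"gripper":-0.1}]';python3 -m pendant '[{"rx":0,"ry":0,"rz":0,"tx":0,"ty":0,"tz":-0.06,"gripper":0},{"rx":0,"ry":0,"rz":0,"tx":0,"ty":0,"tz":-0.12,"gripper":0},{"rx":0,"ry":0,"rz":0,"tx":0,"ty":0,"tz":-0.15,"gripper":0.5},{"rx":0,"ry":0,"rz":0,"tx":0,"ty":0,"tz":-0.15,"gripper":0.5}]'
python3 - <<'E'
from h import *
a,m=snap('w6.npz');cv2.imwrite('pics/w6.png',a[:,:,::-1])
eyes.read_camera("top");mt=cam("top")
for t in("wide_handle","tray"):
    for r in spotter.outline_of(t,"top")[:1]:
        p=np.argwhere(r["region"])[:,::-1];q=onz(mt,p,.086 if t!="tray" else .03)[:,:2].astype(np.float32)*1000;print(t,r["score"],*[np.round(v,1) for v in cv2.minAreaRect(q)])
goto([.48,.22,.26],0)
goto([.48,.22,.26],np.radians(-5))
E
```

```text
clock: 8.62
tool_pos: [0.4807, -0.2041, 0.1011]
eef_rot: [-2.457, -1.952, 0.003]
ft_force: [0.1, -0.2, 0.5]
width: 0.0385
finger_force: 0.0
clock: 9.12
tool_pos: [0.4839, -0.2054, 0.2559]
eef_rot: [2.455, 1.95, 0.005]
ft_force: [-0.1, -0.7, -0.8]
width: 0.0643
finger_force: 0.0
wide_handle 0.87 [478.4 216.5] [109.5  17. ] 84.9
tray 0.96 [512.9 224.1] [162.4 172.1] 85.3
rot option [-0.0029 -0.0009 -0.228 ] q6 1.397
rot option [-1.3000e-03  4.2000e-03  2.9136e+00] q6 1.397
shift t [ 0.4131 -0.0973 -0.0087] clock 9.32
rot option [-0.0029 -0.0007 -0.1407] q6 1.397
rot option [-1.1000e-03  4.4000e-03  3.0009e+00] q6 1.397
shift t [ 0.4131 -0.0973 -0.0087] clock 9.32
```

View pics/w6.png

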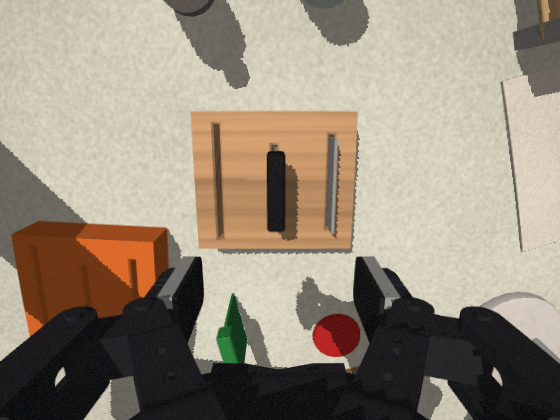

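```bash
python3 -m pendant '[{"rx":0,"ry":0,"rz":-0.028,"tx":0.058,"ty":-0.014,"tz":0,"gripper":0.5},{"rx":0,"ry":0,"rz":-0.056,"tx":0.116,"ty":-0.029,"tz":0,"gripper":0.5},{"rx":0,"ry":0,"rz":-0.084,"tx":0.174,"ty":-0.043,"tz":0,"gripper":0.5},{"rx":0,"ry":0,"rz":-0.112,"tx":0.232,"ty":-0.057,"tz":0,"gripper":0.5},{"rx":0,"ry":0,"rz":-0.140,"tx":0.29,"ty":-0.072,"tz":0,"gripper":0.5}]'; python3 -c "
from h import *
goto([.478,.21,.21],np.radians(-5))"
```

```text
clock: 9.95
tool_pos: [0.4766, 0.0957, 0.2508]
eef_rot: [-2.315, -2.121, 0.004]
ft_force: [1.1, -0.5, 0.8]
width: 0.0642
finger_force: 0.0
rot option [-0.0026  0.0008 -0.0001] q6 1.856
rot option [1.3000e-03 4.1000e-03 3.1415e+00] q6 1.856
shift t [ 0.114  -0.0085  0.0407] clock 9.95
```

```bash
python3 -m pendant '[{"rx":0,"ry":0,"rz":0,"tx":0.055,"ty":-0.005,"tz":0,"gripper":0.5},{"rx":0,"ry":0,"rz":0,"tx":0.11,"ty":-0.0085,"tz":0.02,"gripper":0.5},{"rx":0,"ry":0,"rz":0,"tx":0.114,"ty":-0.0085,"tz":0.04,"gripper":0.5},{"rx":0,"ry":0,"rz":0,"tx":0.114,"ty":-0.0085,"tz":0.04,"gripper":0.5}]'
python3 - <<'E'
from h import *
a,m=snap('w7.npz');cv2.imwrite('pics/w7.png',a[:,:,::-1])
for r in spotter.outline_of("wide_handle","wrist")[:2]:print(r["score"],r["at"],r["region"].sum())
E
python3 -m pendant '[{"rx":0,"ry":0,"rz":0,"tx":-0.04,"ty":-0.03,"tz":0,"gripper":0.5},{"rx":0,"ry":0,"rz":0,"tx":-0.04,"ty":-0.03,"tz":0,"gripper":0.5},{"rx":0,"ry":0,"rz":0,"tx":-0.04,"ty":-0.03,"tz":0,"gripper":0.5}]'
python3 - <<'E'
from h import *
snap('w8.npz')
H=box(.016,.11,.07,.092);V=[]
for f in('w7.npz','w8.npz'):
  a,m=load(f);sd=proj(m,[[.478,.2165,.097]])[0]
  k=comp(cv2.morphologyEx((a.max(2)<60).astype(np.uint8),cv2.MORPH_OPEN,np.ones((5,5))),sd);p=np.argwhere(k)
  print(sd,k.sum())
  if k.sum()<100 or k.sum()>6000: print(a[int(sd[1]),int(sd[0])]);continue
  V.append((m,outl(k)))
  print(p.min(0),p.max(0),*[np.round(v,4) for v in fit(H,V[-1:],[.478,.2165,.005,-.087,0],[0,1,3])])
print(*[np.round(v,4) for v in fit(H,V,[.478,.2165,.005,-.087,0],[0,1,2,3])])
print(*[np.round(v,4) for v in fit(H,V,[.478,.2165,.005,-.087,0],[0,1,3,4])])
E
```

```text
clock: 10.45
tool_pos: [0.477, 0.2083, 0.2091]
eef_rot: [-2.313, -2.122, 0.011]
ft_force: [-0.1, -0.7, 0.1]
width: 0.0638
finger_force: 0.0
0.94 [282.5, 181.9] 3238
clock: 10.92
tool_pos: [0.4469, 0.1707, 0.2136]
eef_rot: [2.318, 2.119, 0.005]
ft_force: [-0.4, 0.7, -0.1]
width: 0.0641
finger_force: 0.0
[278.65988287 195.52464296] 3052
[113 271] [256 293] [ 0.4809  0.2215  0.005  -0.0846  0.    ] 0.5405
[315.33781184 142.14573707] 3520
[ 56 304] [207 328] [ 0.4799  0.2212  0.005  -0.0703  0.    ] 0.7157
[ 4.806e-01  2.210e-01  3.000e-04 -7.890e-02  0.000e+00] 0.7345
[ 0.4777  0.2216  0.005  -0.0798  0.0323] 0.8778
```

View pics/w7.png

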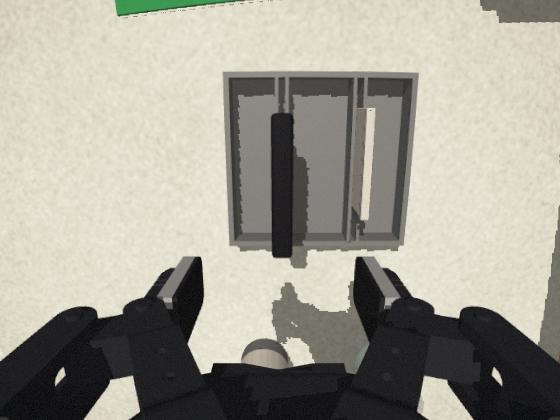

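```bash
python3 -c "
from h import *
goto([.4805,.2212,.068],-.082)"
```

```text
rot option [ 0.0028 -0.0015 -0.0073] q6 2.025
rot option [-2.4000e-03 -4.3000e-03  3.1343e+00] q6 2.025
shift t [0.0527 0.0283 0.1456] clock 10.97
```

```bash
python3 -m pendant '[{"rx":0,"ry":0,"rz":0,"tx":0.05,"ty":0.028,"tz":0.03,"gripper":0.3},{"rx":0,"ry":0,"rz":0,"tx":0.05,"ty":0.028,"tz":0.07,"gripper":0.2},{"rx":0,"ry":0,"rz":0,"tx":0.05,"ty":0.028,"tz":0.08,"gripper":0.2},{"rx":0,"ry":0,"rz":0,"tx":0.05,"ty":0.028,"tz":0.08,"gripper":0.2}]';  python3 -c "
from h import *
goto([.4805,.2212,.068],-.082)"
```

```text
clock: 11.48
tool_pos: [0.4781, 0.2183, 0.1323]
eef_rot: [-2.317, -2.121, 0.002]
ft_force: [-0.6, -0.6, 0.5]
width: 0.0511
finger_force: 0.0
rot option [-0.0009  0.0005 -0.0062] q6 2.087
rot option [8.0000e-04 1.4000e-03 3.1354e+00] q6 2.087
shift t [0.0031 0.0022 0.0643] clock 11.47
```

```bash
python3 -m pendant '[{"rx":0,"ry":0,"rz":-0.005,"tx":0.003,"ty":0.002,"tz":0.03,"gripper":0.2},{"rx":0,"ry":0,"rz":-0.005,"tx":0.003,"ty":0.002,"tz":0.055,"gripper":0.1},{"rx":0,"ry":0,"rz":-0.005,"tx":0.003,"ty":0.002,"tz":0.064,"gripper":0.1},{"rx":0,"ry":0,"rz":-0.005,"tx":0.003,"ty":0.002,"tz":0.064,"gripper":0}]'; python3 -m pendant '[{"rx":0,"ry":0,"rz":0,"tx":0,"ty":0,"tz":0,"gripper":-0.3},{"rx":0,"ry":0,"rz":0,"tx":0,"ty":0,"tz":0,"gripper":-0.6},{"rx":0,"ry":0,"rz":0,"tx":0,"ty":0,"tz":0,"gripper":-0.9},{"rx":0,"ry":0,"rz":0,"tx":0,"ty":0,"tz":0,"gripper":-1},{"rx":0,"ry":0,"rz":0,"tx":0,"ty":0,"tz":0,"gripper":-1}]' 40
```

```text
clock: 11.98
tool_pos: [0.4809, 0.2213, 0.0693]
eef_rot: [2.312, 2.127, 0.002]
ft_force: [-1.0, -0.1, 0.0]
width: 0.0429
finger_force: 0.0
clock: 12.6
tool_pos: [0.481, 0.2217, 0.0696]
eef_rot: [2.311, 2.127, 0.003]
ft_force: [-1.1, -0.2, 6.2]
width: 0.0157
finger_force: 39.9
```

```bash
python3 -m pendant '[{"rx":0,"ry":0,"rz":0,"tx":0,"ty":0,"tz":-0.01,"gripper":-1},{"rx":0,"ry":0,"rz":0,"tx":0,"ty":0,"tz":-0.025,"gripper":-1},{"rx":0,"ry":0,"rz":0,"tx":0,"ty":0,"tz":-0.045,"gripper":-1},{"rx":0,"ry":0,"rz":0,"tx":0,"ty":0,"tz":-0.09,"gripper":-1},{"rx":0,"ry":0,"rz":0,"tx":0,"ty":0,"tz":-0.13,"gripper":-1}]'; python3 -m pendant '[{"rx":0,"ry":0,"rz":0,"tx":0,"ty":0,"tz":-0.04,"gripper":-1},{"rx":0,"ry":0,"rz":0,"tx":0,"ty":0,"tz":-0.06,"gripper":-1}]'
python3 - <<'E'
from h import *
a,m=load('w6.npz');g=cv2.cvtColor(a,cv2.COLOR_RGB2HSV)[...,2]
print(g[160,208:226].tolist())
sd=(208+int(np.argmin(g[160,208:226])),160)
for th in(120,135,150,165):
    k=comp(g<th,sd);p=np.argwhere(k)[:,::-1]
    if len(p)<20: continue
    q=onz(m,p,.05)[:,:2].astype(np.float32);c,wh,an=cv2.minAreaRect(q*1000);print(th,len(p),np.round(c,1),np.round(wh,1),round(an,2))
w=comp(wood(a),(310,180));print(fit(box(.16,.14,0,.05),[(m,outl(w))],[.48,-.204,0,-.228,0],[0,1,3]))
goto([.427,-.191,.26],-.228)
eyes.read_camera("top");mt=cam("top")
for t,z in(("primer",.16),("jar",.075)):
    for r in spotter.outline_of(t,"top")[:1]: print(t,r["score"],onz(mt,[r["at"]],z))
E
```

```text
clock: 13.22
tool_pos: [0.4804, 0.2213, 0.2004]
eef_rot: [2.311, 2.127, 0.001]
ft_force: [0.9, 1.4, -1.8]
width: 0.0156
finger_force: 39.2
clock: 13.48
tool_pos: [0.4812, 0.2216, 0.262]
eef_rot: [2.311, 2.126, 0.007]
ft_force: [-0.1, 0.1, -1.8]
width: 0.0152
finger_force: 39.4
[200, 201, 201, 201, 171, 147, 140, 88, 86, 82, 76, 72, 111, 190, 192, 204, 203, 201]
120 666 [ 424.4 -190.2] [113.5   6.6] 76.77
135 762 [ 424.  -190.1] [113.5   7.8] 76.87
150 898 [ 423.8 -190.7] [116.6   8.7] 77.23
165 1018 [ 423.8 -191.3] [117.7  11. ] 76.48
(array([ 0.47871458, -0.20340328,  0.        , -0.22896406,  0.        ]), np.float64(0.40536707750848117))
rot option [ 0.0041 -0.0026  0.145 ] q6 2.085
rot option [ 0.0039  0.0061 -2.9966] q6 2.085
shift t [-0.4157 -0.0198  0.0009] clock 13.47
primer 0.92 [[ 0.42749842 -0.00183877  0.16      ]]
jar 0.61 [[ 0.56092288 -0.01597272  0.075     ]]
```

```bash
python3 -m pendant '[{"rx":0,"ry":0,"rz":0.02,"tx":-0.04,"ty":-0.002,"tz":-0.005,"gripper":-1},{"rx":0,"ry":0,"rz":0.04,"tx":-0.09,"ty":-0.004,"tz":-0.005,"gripper":-1},{"rx":0,"ry":0,"rz":0.06,"tx":-0.14,"ty":-0.007,"tz":-0.005,"gripper":-1},{"rx":0,"ry":0,"rz":0.08,"tx":-0.19,"ty":-0.01,"tz":-0.005,"gripper":-1},{"rx":0,"ry":0,"rz":0.1,"tx":-0.24,"ty":-0.012,"tz":-0.005,"gripper":-1}]'; python3 -c "
from h import *
goto([.427,-.191,.26],-.228)"
```

```text
clock: 14.25
tool_pos: [0.4471, -0.0183, 0.2619]
eef_rot: [-2.414, -2.008, 0.003]
ft_force: [0.4, 0.0, -1.6]
width: 0.0152
finger_force: 39.3
rot option [-0.0025  0.0005  0.0447] q6 1.713
rot option [-8.0000e-04 -3.9000e-03 -3.0969e+00] q6 1.713
shift t [-0.1734  0.0117  0.002 ] clock 14.25
```

```bash
python3 -m pendant '[{"rx":0,"ry":0,"rz":0.015,"tx":-0.05,"ty":0.004,"tz":0.002,"gripper":-1},{"rx":0,"ry":0,"rz":0.03,"tx":-0.1,"ty":0.008,"tz":0.002,"gripper":-1},{"rx":0,"ry":0,"rz":0.045,"tx":-0.15,"ty":0.012,"tz":0.002,"gripper":-1},{"rx":0,"ry":0,"rz":0.045,"tx":-0.174,"ty":0.012,"tz":0.03,"gripper":-1},{"rx":0,"ry":0,"rz":0.045,"tx":-0.174,"ty":0.012,"tz":0.07,"gripper":-1}]';python3 -m pendant '[{"rx":0,"ry":0,"rz":0,"tx":0,"ty":0,"tz":0.04,"gripper":-1},{"rx":0,"ry":0,"rz":0,"tx":0,"ty":0,"tz":0.05,"gripper":-1},{"rx":0,"ry":0,"rz":0,"tx":0,"ty":0,"tz":0.05,"gripper":-1}]'; python3 -c "
from h import *
goto([.4272,-.1918,.12],-.228)"
```

```text
clock: 14.88
tool_pos: [0.4283, -0.1922, 0.1921]
eef_rot: [2.463, 1.949, 0.0]
ft_force: [0.9, -0.2, -1.7]
width: 0.015
finger_force: 39.4
clock: 15.25
tool_pos: [0.4281, -0.1898, 0.1428]
eef_rot: [-2.458, -1.953, 0.002]
ft_force: [0.2, 0.5, -1.6]
width: 0.0154
finger_force: 39.4
rot option [-0.0021 -0.0004  0.0002] q6 1.381
rot option [ 6.0000e-04 -3.3000e-03 -3.1414e+00] q6 1.381
shift t [-0.0021 -0.0004  0.0228] clock 15.25
```

```bash
python3 -m pendant '[{"rx":0,"ry":0,"rz":0,"tx":-0.001,"ty":0,"tz":0.012,"gripper":-1},{"rx":0,"ry":0,"rz":0,"tx":-0.001,"ty":0,"tz":0.02,"gripper":-1},{"rx":0,"ry":0,"rz":0,"tx":-0.001,"ty":0,"tz":0.02,"gripper":-1},{"rx":0,"ry":0,"rz":0,"tx":-0.001,"ty":0,"tz":0.02,"gripper":-1}]'
python3 - <<'E'
from h import *
a,m=snap('w9.npz');cv2.imwrite('pics/w9.png',cv2.resize(a[60:380,200:480,::-1],None,fx=1.8,fy=1.8,interpolation=cv2.INTER_CUBIC))
s=read_state();print(s['tool_pos'],R.from_rotvec(s['eef_rot']).as_matrix().round(4))
for r in range(90,190,8): print(r,a[r,266:296].max(1).tolist())
E
```

```text
clock: 15.75
tool_pos: [0.4286, -0.1912, 0.1236]
eef_rot: [2.459, 1.954, 0.0]
ft_force: [-1.1, -0.3, -1.7]
width: 0.0153
finger_force: 39.4
[ 0.4287173  -0.19124763  0.12369779] [[ 2.260e-01  9.741e-01  7.000e-04]
 [ 9.741e-01 -2.260e-01 -3.000e-04]
 [-1.000e-04  8.000e-04 -1.000e+00]]
90 [233, 232, 233, 235, 236, 235, 233, 235, 235, 235, 234, 233, 232, 233, 234, 238, 236, 236, 234, 235, 235, 235, 234, 234, 236, 237, 239, 240, 242, 243]
98 [239, 238, 238, 236, 236, 238, 239, 240, 240, 240, 240, 239, 240, 239, 240, 239, 240, 240, 240, 241, 240, 239, 236, 235, 233, 232, 231, 232, 230, 233]
106 [234, 233, 233, 235, 234, 236, 238, 239, 240, 240, 236, 235, 235, 236, 237, 236, 236, 237, 237, 239, 240, 242, 241, 242, 241, 240, 238, 238, 236, 237]
114 [229, 229, 229, 227, 229, 229, 229, 228, 230, 229, 229, 228, 228, 230, 230, 229, 230, 229, 228, 230, 229, 229, 230, 229, 229, 230, 230, 227, 229, 229]
122 [235, 236, 235, 236, 236, 236, 236, 236, 237, 235, 236, 234, 236, 236, 236, 236, 236, 236, 236, 237, 236, 236, 235, 235, 235, 236, 236, 236, 236, 235]
130 [233, 221, 180, 180, 183, 188, 189, 
[... 349 characters left out ...]
 127, 110, 112, 114, 171, 225, 224, 224, 223, 223, 224, 223, 224, 224, 224]
154 [20, 26, 26, 26, 26, 32, 26, 19, 27, 24, 26, 24, 22, 25, 23, 24, 31, 28, 21, 27, 28, 30, 28, 24, 30, 30, 28, 19, 23, 25]
162 [40, 31, 39, 33, 32, 37, 35, 31, 37, 36, 33, 40, 36, 38, 38, 37, 40, 36, 35, 37, 36, 32, 40, 33, 36, 39, 34, 34, 35, 36]
170 [39, 40, 34, 39, 43, 38, 35, 36, 36, 37, 35, 41, 37, 39, 40, 34, 39, 37, 36, 37, 38, 35, 42, 36, 38, 35, 36, 38, 35, 31]
178 [37, 39, 36, 38, 36, 39, 34, 41, 39, 41, 39, 38, 35, 37, 41, 36, 35, 38, 35, 35, 34, 36, 37, 33, 37, 33, 34, 38, 38, 34]
186 [41, 36, 40, 37, 36, 41, 40, 39, 39, 36, 39, 39, 38, 34, 37, 37, 39, 35, 36, 37, 37, 36, 36, 36, 39, 31, 35, 31, 35, 30]
```

View pics/w9.png

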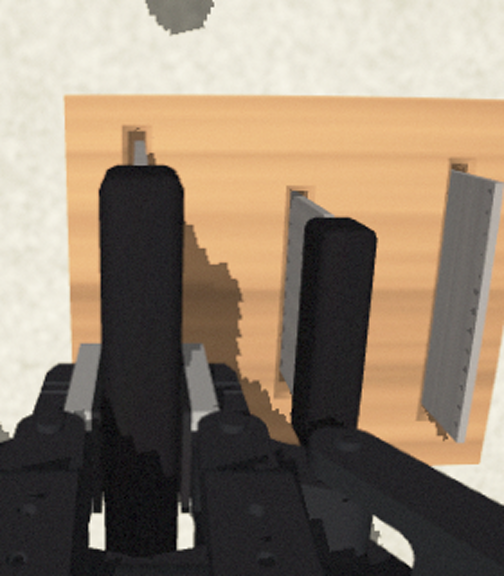

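Run:
```python
from h import *
a,m=load('w9.npz');s=read_state();T=s["tool_pos"][:2]
yaw=-.228;ex=np.array([np.cos(yaw),np.sin(yaw)]);ey=np.array([-ex[1],ex[0]])
for c in(270,274,276,278): print(c,a[124:156,c].astype(int).tolist() if c==277 else a[124:156,c].max(1).tolist())
for r in(134,140,143,148): print(r,(a[r,266:290,0].astype(int)-a[r,266:290,2]).tolist())
zb=s["tool_pos"][2]-.0646
for u,v,z in((277,137.5,zb),(267.5,130,.05),(284.5,130,.05),(276,129.5,.05)):
    q=onz(m,[(u,v)],z)[0,:2];print((u,v),np.round([(q-T)@ex,(q-T)@ey],4))
```

```text
270 [235, 234, 231, 232, 234, 216, 183, 183, 184, 168, 167, 170, 171, 170, 170, 170, 173, 164, 161, 157, 153, 155, 159, 159, 162, 164, 157, 118, 27, 26, 26, 21]
274 [234, 234, 232, 232, 232, 216, 195, 193, 159, 118, 117, 121, 120, 118, 126, 126, 125, 126, 131, 130, 127, 127, 129, 133, 128, 131, 131, 121, 27, 26, 27, 27]
276 [235, 234, 233, 233, 233, 221, 199, 124, 183, 119, 121, 121, 121, 119, 130, 135, 130, 135, 137, 135, 134, 134, 136, 136, 133, 136, 136, 137, 25, 27, 26, 29]
278 [233, 234, 233, 232, 233, 225, 206, 208, 190, 121, 117, 120, 121, 121, 128, 133, 132, 135, 139, 136, 137, 135, 137, 134, 132, 136, 132, 138, 29, 30, 22, 29]
134 [104, 102, 83, 84, 76, 58, 52, 53, 53, 54, 55, 53, 54, 54, 67, 96, 103, 103, 104, 104, 104, 104, 103, 104]
140 [107, 103, 87, 84, 79, 60, 52, 56, 39, 17, 10, 7, 9, 8, 39, 96, 103, 103, 105, 104, 104, 103, 103, 103]
143 [106, 103, 79, 79, 70, 58, 54, 58, 43, 17, 10, 13, 11, 9, 30, 74, 102, 99, 101, 104, 104, 105, 103, 104]
148 [102, 101, 82, 80, 75, 61, 50, 56, 34, 9, 11, 10, 12, 10, 9, 20, 45, 54, 54, 54, 83, 102, 103, 104]
(277, 137.5) [-0.0014  0.0545]
(267.5, 130) [-0.0071  0.0583]
(284.5, 130) [0.0031 0.0583]
(276, 129.5) [-0.002   0.0586]
```

```bash
python3 -m pendant '[{"rx":0,"ry":0,"rz":0,"tx":-0.0008,"ty":-0.001,"tz":0,"gripper":-1},{"rx":0,"ry":0,"rz":0,"tx":-0.0008,"ty":-0.001,"tz":0.005,"gripper":-1},{"rx":0,"ry":0,"rz":0,"tx":-0.0008,"ty":-0.001,"tz":0.009,"gripper":-1},{"rx":0,"ry":0,"rz":0,"tx":-0.0008,"ty":-0.001,"tz":0.012,"gripper":-1},{"rx":0,"ry":0,"rz":0,"tx":-0.0008,"ty":-0.001,"tz":0.015,"gripper":-1}]'
python3 - <<'E'
from h import *
s=read_state();print(s['ft_force'],s['ft_torque'],s['tool_pos'],s['width'])
E
```

```text
clock: 16.42
tool_pos: [0.4272, -0.1917, 0.108]
eef_rot: [-2.46, -1.954, 0.0]
ft_force: [-0.9, 0.1, -2.1]
width: 0.0151
finger_force: 39.4
[-0.85249315  0.08898886 -2.12109647] [ 0.05725532  0.01742176 -0.02694811] [ 0.42718434 -0.19167623  0.1079696 ] 0.015128246791611155
```

```bash
python3 -m pendant '[{"rx":0,"ry":0,"rz":0,"tx":0,"ty":0,"tz":0.005,"gripper":-1},{"rx":0,"ry":0,"rz":0,"tx":0,"ty":0,"tz":0.010,"gripper":-1},{"rx":0,"ry":0,"rz":0,"tx":0,"ty":0,"tz":0.015,"gripper":-1},{"rx":0,"ry":0,"rz":0,"tx":0,"ty":0,"tz":0.020,"gripper":-1},{"rx":0,"ry":0,"rz":0,"tx":0,"ty":0,"tz":0.025,"gripper":-1}]' && python3 -m pendant '[{"rx":0,"ry":0,"rz":0,"tx":0,"ty":0,"tz":0.002,"gripper":-1},{"rx":0,"ry":0,"rz":0,"tx":0,"ty":0,"tz":0.004,"gripper":-1},{"rx":0,"ry":0,"rz":0,"tx":0,"ty":0,"tz":0.006,"gripper":-1}]'
```

```text
clock: 17.05
tool_pos: [0.4272, -0.1917, 0.0829]
eef_rot: [-2.46, -1.954, 0.0]
ft_force: [-0.6, -0.4, -2.0]
width: 0.0154
finger_force: 39.4
clock: 17.42
tool_pos: [0.4274, -0.1918, 0.0773]
eef_rot: [2.46, 1.954, 0.0]
ft_force: [-0.4, 0.4, -1.6]
width: 0.0155
finger_force: 39.4
```

```bash
python3 -m pendant '[{"rx":0,"ry":0,"rz":0,"tx":0,"ty":0,"tz":0.001,"gripper":-1},{"rx":0,"ry":0,"rz":0,"tx":0,"ty":0,"tz":0.002,"gripper":-1},{"rx":0,"ry":0,"rz":0,"tx":0,"ty":0,"tz":0.003,"gripper":-1},{"rx":0,"ry":0,"rz":0,"tx":0,"ty":0,"tz":0.003,"gripper":-1}]'
```

```text
clock: 17.92
tool_pos: [0.4274, -0.1918, 0.0746]
eef_rot: [2.459, 1.954, 0.0]
ft_force: [-0.7, 0.4, 0.6]
width: 0.0154
finger_force: 39.8
```

```bash
python3 -m pendant '[{"rx":0,"ry":0,"rz":0,"tx":0,"ty":0,"tz":0.0005,"gripper":-1},{"rx":0,"ry":0,"rz":0,"tx":0,"ty":0,"tz":0.0008,"gripper":-1}]'; python3 -m pendant '[{"rx":0,"ry":0,"rz":0,"tx":0,"ty":0,"tz":0,"gripper":-0.5},{"rx":0,"ry":0,"rz":0,"tx":0,"ty":0,"tz":0,"gripper":-0.3},{"rx":0,"ry":0,"rz":0,"tx":0,"ty":0,"tz":0,"gripper":-0.2},{"rx":0,"ry":0,"rz":0,"tx":0,"ty":0,"tz":-0.004,"gripper":-0.2},{"rx":0,"ry":0,"rz":0,"tx":0,"ty":0,"tz":-0.03,"gripper":-0.2}]';python3 -m pendant '[{"rx":0,"ry":0,"rz":0,"tx":0,"ty":0,"tz":-0.06,"gripper":0},{"rx":0,"ry":0,"rz":0,"tx":0,"ty":0,"tz":-0.12,"gripper":0},{"rx":0,"ry":0,"rz":0,"tx":0,"ty":0,"tz":-0.13,"gripper":0.5},{"rx":0,"ry":0,"rz":0,"tx":0,"ty":0,"tz":-0.13,"gripper":0.5}]'
python3 - <<'E'
from h import *
a,m=snap('w10.npz');b=eyes.read_camera("scene");
c=np.hstack([cv2.resize(a[60:300,120:440],(400,300)),cv2.resize(b[130:310,120:410],(400,300))]);cv2.imwrite('pics/end.png',c[:,:,::-1])
for l,y,x0 in((.11,-.056,[.4265,-.1915,.01,-.228,0]),(.07,0,[.482,-.2045,.01,-.228,0])):
  sd=proj(m,[[x0[0],x0[1],.102]])[0];k=comp(cv2.morphologyEx((a.max(2)<60).astype(np.uint8),cv2.MORPH_OPEN,np.ones((5,5))),sd)
  print(k.sum(),*[np.round(v,4) for v in fit(box(.016,l,.07,.092),[(m,outl(k))],x0,[0,1,3])]) if k.sum() else print("none",sd)
E
```

```text
clock: 18.18
tool_pos: [0.4275, -0.1919, 0.0745]
eef_rot: [2.459, 1.954, 0.001]
ft_force: [-3.0, 1.7, 10.2]
width: 0.0151
finger_force: 41.2
clock: 18.8
tool_pos: [0.4258, -0.1911, 0.1025]
eef_rot: [-2.457, -1.952, 0.003]
ft_force: [0.9, -0.4, 0.6]
width: 0.034
finger_force: 0.0
clock: 19.3
tool_pos: [0.4276, -0.1919, 0.2341]
eef_rot: [2.458, 1.953, 0.001]
ft_force: [0.8, -0.1, 0.4]
width: 0.0641
finger_force: 0.0
2528 [ 0.4237 -0.1912  0.01   -0.2261  0.    ] 0.7623
1881 [ 0.4806 -0.2038  0.01   -0.2115  0.    ] 0.9691
```

View pics/end.png

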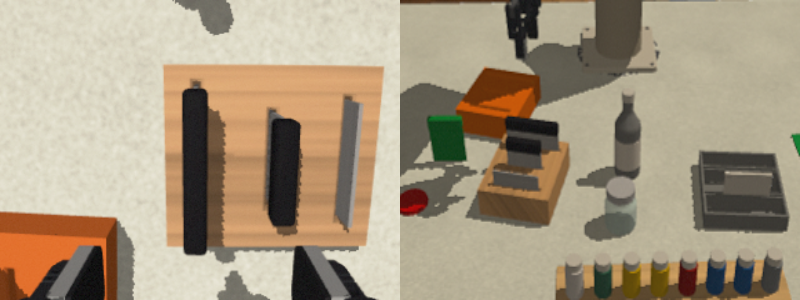

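The picture shows the wide scraper in slot 0, at (195,170), and the narrow one in slot 1, at (285,172). Both are upright and home, and everything else is where it was.

```bash
python3 -c "
from workcell import manip
print(manip.finish_job())"
```

```text
the job is handed in; nothing more can be done
None
```

The job is handed in: the narrow scraper stands fully home in the short middle slot and the wide one in the longest slot, both upright in the last picture, with nothing else seen to have moved, at about 19 s of the 72 s allowed.

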